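Turn a grooved block over in a clamshell turnover jig

TASK

Turn the grooved aluminium block over with the turnover jig: fold the empty leaf fully over onto the block, swing the closed pair right over to the other side by the loaded leaf's handle, then fold that leaf back flat to its own side, so that the block is left lying plain face up in the nest of the other leaf. Work the leaves by their bar handles without slamming them, never touch the block itself, and leave the screwdriver, pen cup and torch where they are.

Things in the scene. Friction and masses are not known exactly. Their poses are not given: they have to be found in the camera images.
- jig_hinge (a point): Middle of the turnover jig's hinge pin, 45 mm above the table. The jig: a black fixture bolted down (base 170 x 230 mm), two black leaves on one pin, like an open book. Axes: x along the pin, y level from the loaded to the empty leaf's side, z up. Hinge posts, 12 mm thick, stand at x = -74 and 74 mm, 11 mm higher than the pin. Place and heading vary.
- loaded_leaf (a joint): Angle (rad) of the leaf that holds the block at the start. 0: flat on its own side (-y of the hinge), pi/2: upright, pi: folded over to the other side; stops at 0 and pi. Stiff hinge (about 0.45 N m friction): it stays where it is left. Pushing one closed leaf drives block and other leaf along with it, and the other's stiff hinge keeps the pair closed on the block.
- empty_leaf (a joint): Angle (rad) of the leaf that is empty at the start. 0: flat on its own side (+y of the hinge), pi/2: upright, pi: folded fully over the block in the loaded leaf; stops at 0 and pi. Starts flat or raised by up to 0.6 rad. Same build and stiff hinge as the other leaf. The leaves touch only the block, not one another.
- loaded_leaf_bar (a point): Centre of the loaded leaf's handle: round steel bar, 12 mm thick, parallel to the hinge, 150 mm from its axis, level with the pin when flat, 33 mm to -x of the pin's middle. Free over 52 mm of its length between two struts; 40 mm gap between bar and leaf plate. It can turn between the fingers of a gripper that closes across it from above and stays upright all the way.
- empty_leaf_bar (a point): Centre of the empty leaf's handle: the same 12 mm round bar, also 150 mm from the hinge axis and level with the pin when flat, but 33 mm to +x of the pin's middle, so that the two handles stand side by side, not over one another, when the pair is shut.
- loaded_leaf_nest (a point): Middle of the loaded leaf's nest, where the block starts: a shallow pocket of 94 mm (along the hinge) x 64 mm with walls 7 mm high, centred 60 mm from the hinge axis, this point 11.5 mm off its floor. The leaf plate is 124 mm along the hinge, from 14 to 104 mm out from the axis, 6 mm thick.
- empty_leaf_nest (a point): Middle of the empty leaf's nest (the same pocket), where the block's centre belongs at the end: 60 mm from the hinge axis, 11.5 mm off the nest floor, level with the pin when the leaf is flat.
- block_center (a point): Centre of the block: bright aluminium, 90 mm (its x, along the hinge) x 60 mm (y) x 22 mm high, about 0.26 kg; two grooves, 10 mm wide and 8 mm deep, cross its upper face at the start, the other face is plain. Its z axis points out of the grooved face: up at the start, down when turned over. It lies loose in the nest with 2 mm play all round.
- screwdriver: Bystander: a 200 mm screwdriver lying on the table to the robot's right.
- pen_cup: Bystander: a clear plastic cup with pens, 72 mm wide, 140 mm tall, standing to the left of the jig; origin under its centre.
- torch: Bystander: a yellow and black torch, 150 mm long, 42 mm thick, lying beyond the jig to the right; origin under its middle.
Mind the look-alikes: they are no part of the job. Of the things that look like the part that bears block_center, the middle-sized one is meant.

How it is judged (in metres and radians):
On the way, in this order (a step that is already met when the one before it is completed fails the run):
1. the empty leaf is folded fully over the block in the loaded leaf (value of joint empty_leaf above 2.98 rad and value of joint loaded_leaf below 0.15 rad and angle between block_center's own z axis and vertical below 0.15 rad), for 0.2 s.
2. the closed pair is swung right over to the other side, with the block turned over between the leaves (value of joint loaded_leaf above 2.98 rad and value of joint empty_leaf below 0.12 rad and angle between block_center's own z axis and vertical above 2.99 rad), for 0.2 s.
At the end, for the whole second after the job is handed in: Both leaves lie flat on their own sides (loaded leaf within 0.2 rad, empty leaf within 0.12 rad), and the block rests turned over, plain face up (within 0.14 rad of level), in the empty leaf's nest, its centre within 7 mm of the nest's middle, at rest (value of joint loaded_leaf below 0.2 rad and value of joint empty_leaf below 0.12 rad and angle between block_center's own z axis and vertical above 3 rad and distance between block_center and empty_leaf_nest below 0.007 m and linear speed of block below 0.02 m/s); the robot touches nothing.
It fails at once if the robot touches the block (contact force between any of the fingers, the arm and block above 1 N).
It fails at once if a leaf is slammed (swings faster than 4 rad/s) (velocity of joint any of loaded_leaf, empty_leaf above 4 rad/s or velocity of joint any of loaded_leaf, empty_leaf below -4 rad/s).
It fails at once if a bystander is shifted by more than 30 mm (distance of any of screwdriver, pen_cup, torch from where it was at the start of the episode above 0.03 m).
It also fails if it takes over 69 s, if anything falls off the work surface, if the arm or the gripper's body presses on something with over 40 N, if the wrist force passes 120 N, or if a joint passes its speed limit or range.

ROBOT

A 6-joint arm with a two-finger parallel gripper is mounted at the origin on the work surface. World frame = base frame: x ahead of the robot, y to its left, z up, the work surface at z = 0. Lengths are in m, angles in degrees, forces in N, time in s.
With the tool pointing down it reaches from about 0.4 to 0.825 m from the base axis. Payload 7 kg.
Tool frame: the origin (TCP) lies between the finger pads; the fingertips stand 11 mm ahead of it and the grasp point (between the pads) lies 8 mm behind it; z points along the fingers, y is the direction in which the jaws open and shut (so a half turn about z gives the same grasp; the last joint's range is limited). The gripper opens to 88 mm and grips with 3 to 60 N. Pads are 19 mm wide; open, the fingers measure 130 mm over their backs; the gripper's body (78 mm by 193 mm) begins 47 mm behind the grasp point.
Start: joints at [-52.535, 20.546, 0.682, 0, -70.136, -16.507], TCP at [0.241, -0.63, 0.238] pointing down, gripper open.
Joint ranges: [-176.03, 176.03], [-82.01, 121.73], [-58.28, 71.71], [-173.87, 95.51], [-174.79, -0.11], [-173.66, 173.66]. Speed limits (degrees/s): [136.94, 136.94, 172.46, 180, 180, 180].

INTERFACE

Orientations are given as [roll, pitch, yaw] about the fixed x, y, z axes, in that order (R = Rz(yaw) Ry(pitch) Rx(roll)).
In Python, from plant import r gives the robot as it stands.
- The arm moves only by the shell command python3 -m inch 'ROWS' [OPENING] [FORCE]. ROWS is JSON, a list of rows, each an object of numbers: "x", "y", "z": the shift along the tool's x, y, z as a fraction of full scale; "yaw": the turn about the tool's z as a fraction of full scale. In form: [{"x": .., "y": .., "z": .., "yaw": ..}, ...]. A call has 1 to 5 rows; each row shifts and turns the pose as measured when the row begins, along the tool's axes as they then stand; what a row does not reach is not made up. Full scale, the value 1, is 0.025 m for a shift and 4 degrees for a turn. A row lasts 1/12 s, in which the tool goes at most 41.7 mm and 7.16 degrees, less where a joint would pass 70% of its speed; a pose out of reach is approached as far as the arm can. A call with a number of a shift or a turn outside -1 to 1 is refused whole. A call with a gripper value outside its range is refused whole. OPENING is the opening, from -1 (shut) to 1 (fully open), set as the call begins (- or left out, the last holds). The fingers move at their own pace and stop on an object; FORCE is the grip in N (left out, the last holds). Time passes only in rows, so rows that do not move let the fingers close. It gives the time, the measured TCP pose, the force and the opening at its end, in the units of the state.
- r.get_state(): the state, without advancing time (a new reading comes with each control period).
- r.capture(name): name is "scene" or "top"; returns (picture, depth): 420x560x3 uint8, red, green, blue; 420x560 float32, m along the optical axis (not along the pixel's ray), 0 where there is no reading.
- r.camera_info(name): a dict with "mtx" (3x3 intrinsics, pixels), "pose" (4x4, takes a point from camera to world coordinates). Camera axes: x right, y down, z forward; pixel columns grow to the right and rows downward; lengths in m; the calibration is good to about 2 mm. A picture is of the moment at which its call begins. camera_info takes no time and is no camera call.
- r.close_job(): hands the job in, once; it reports no verdict.
The state is a dict: "time_s": time; "joints": joint angles; "qd": joint speeds; "joint_torque": joint torques, N m; "tcp_pos": TCP position; "eef_rot": TCP orientation; "contact_force": force on the tool from outside, world axes, zero at the start; "moment": the same for the moment, N m; "gripper_width": finger opening in m.
Only numpy, scipy, OpenCV 4.12 (cv2) and the standard library are available. Lean on these libraries where they do the work, as an engineer would, in place of code of your own. Each camera call takes 0.05 s, during which the arm holds its last target. There are 200 camera calls.

## Working session

There is one attempt and no reset: what is moved stays moved. The work goes in short steps, Python scripts to look and compute and a shell command to move; the robot and the scene stay as the last step left them, time stands still between calls to the robot, and variables do not carry over. Pictures are saved under pics/ and viewed, about 8 in all and at most 12, crops included, and the job is handed in when it is done.

```bash
mkdir -p pics; ls; python3 - <<'E'
from plant import r
import cv2
for n in("scene","top"):
    p,d=r.capture(n); cv2.imwrite(f"pics/{n}0.png",p[:,:,::-1]); i=r.camera_info(n); print(n,i["mtx"],i["pose"])
print(r.get_state())
E
```

```text
pics
scene [[445.93103921   0.         281.23115534]
 [  0.         445.93103921 209.64959924]
 [  0.           0.           1.        ]] [[ 0.63031634  0.60319859 -0.48872566  1.16650903]
 [ 0.77630989 -0.48432922  0.40344536 -0.52061892]
 [ 0.00665355 -0.63370077 -0.77354965  1.02411261]
 [ 0.          0.          0.          1.        ]]
top [[427.20461315   0.         284.85958387]
 [  0.         427.20461315 208.53410496]
 [  0.           0.           1.        ]] [[-0.02517563 -0.99090137  0.13221443  0.41565291]
 [-0.99929508  0.02862907  0.02428404 -0.02332098]
 [-0.02784827 -0.13150986 -0.99092363  1.03814986]
 [ 0.          0.          0.          1.        ]]
{'time_s': 0.1, 'joints': array([-5.25351307e+01,  2.05857677e+01,  6.40156905e-01, -1.87602833e-02,
       -7.01358578e+01, -1.65067042e+01]), 'qd': array([-0.07124478, -0.03304935,  0.1458304 ,  0.04169763, -0.04671661,
        0.04758939]), 'joint_torque': array([-3.33753916e-03, -5.84161198e+01,  2.93749988e+01,  7.01554656e+00,
        1.01499268e-02, -8.34064986e-05]), 'tcp_pos': array([ 0.24127092, -0.62996202,  0.23673941]), 'eef_rot': array([ 1.79916877e+02, -6.23957278e-03, -1.59048218e+02]), 'contact_force': array([-0.70163934, -0.02677503, -0.50824867]), 'moment': array([-0.00658324, -0.03291438, -0.04649376]), 'gripper_width': 0.08815965403766612}
```

View pics/scene0.png

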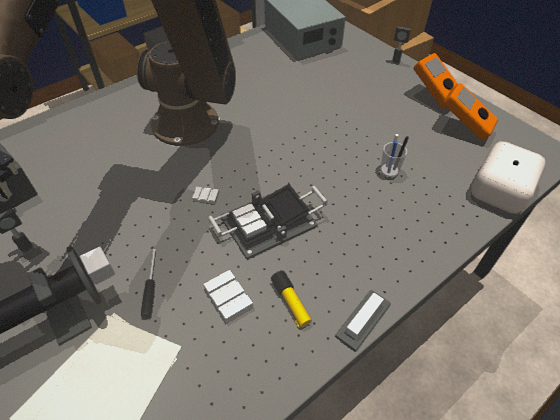

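View pics/top0.png

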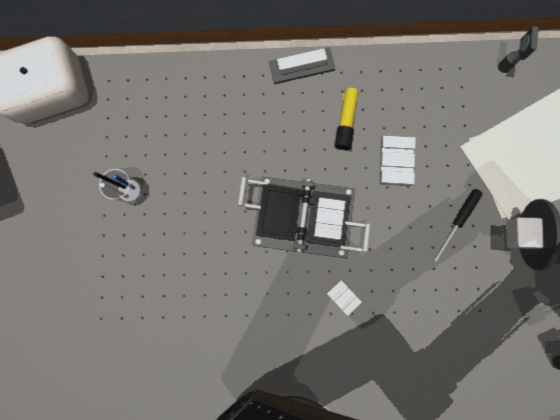

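The top view shows the jig around (304,217): the loaded leaf is on the right with its bar near (366,237), and the empty leaf is on the left with its bar near (243,191). The cup (120,185), torch (347,118) and screwdriver (460,225) all stand clear. Next I'll zoom in on the jig.

```bash
cat > h.py <<'E'
from plant import r
import numpy as np, cv2
def unproj(n,u,v,z):
    i=r.camera_info(n);K=i["mtx"];T=i["pose"]
    d=T[:3,:3]@np.linalg.inv(K)@np.array([u,v,1.]); o=T[:3,3]
    return o+d*(z-o[2])/d[2]
def cloud(n,d):
    i=r.camera_info(n);K=i["mtx"];T=i["pose"]
    v,u=np.mgrid[:420,:560]; P=np.stack([(u-K[0,2])/K[0,0]*d,(v-K[1,2])/K[1,1]*d,d],-1)
    return P@T[:3,:3].T+T[:3,3]
E
python3 - <<'E'
from h import *
p,d=r.capture("top")
c=cv2.resize(p[165:270,230:380],None,fx=5,fy=5,interpolation=cv2.INTER_CUBIC)
cv2.imwrite("pics/crop.png",c[:,:,::-1])
W=cloud("top",d); 
np.set_printoptions(precision=3,suppress=True)
for u,v in[(243,191),(242,185),(244,200),(366,237),(367,229),(365,247),(308,185),(302,248),(305,217),(330,204),(329,217),(280,212)]: print(u,v,W[v,u],unproj("top",u,v,.045))
E
```

```text
243 191 [0.587 0.095 0.077] [0.593 0.099 0.045]
242 185 [0.602 0.098 0.074] [0.607 0.101 0.045]
244 200 [ 0.578  0.102 -0.001] [0.571 0.097 0.045]
366 237 [ 0.476 -0.184  0.05 ] [ 0.476 -0.185  0.045]
367 229 [ 0.494 -0.187  0.052] [ 0.495 -0.188  0.045]
365 247 [ 0.453 -0.181  0.05 ] [ 0.453 -0.182  0.045]
308 185 [ 0.601 -0.055  0.055] [ 0.603 -0.055  0.045]
302 248 [ 0.454 -0.036  0.055] [ 0.455 -0.036  0.045]
305 217 [ 0.531 -0.046  0.012] [ 0.527 -0.046  0.045]
330 204 [ 0.554 -0.104  0.056] [ 0.556 -0.105  0.045]
329 217 [ 0.524 -0.101  0.056] [ 0.525 -0.101  0.045]
280 212 [0.54  0.013 0.044] [0.54  0.013 0.045]
```

View pics/crop.png

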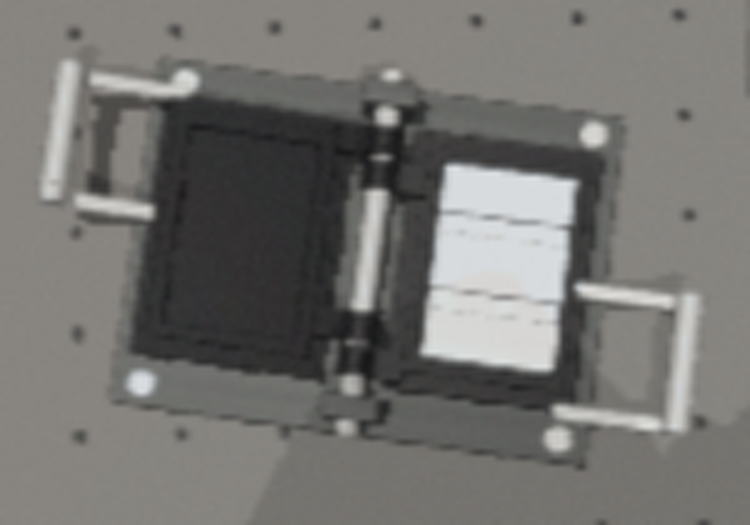

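The crop shows the pin running from (391,75) to (345,428), the loaded bar centred at (683,362) and the raised empty bar at (61,130), all in crop pixels. I'll fit the jig pose from these.

```bash
python3 - <<'E'
from h import *
from scipy.optimize import least_squares
np.set_printoptions(precision=4,suppress=True)
px=lambda a,b:(230+(a-2)/5,165+(b-2)/5)
i=r.camera_info("top");K=i["mtx"];T=i["pose"]
def proj(P):
    c=(np.asarray(P)-T[:3,3])@T[:3,:3]; return (c@K.T)[:,:2]/c[:,2:]
obs=np.array([px(391,75),px(345,428),px(683,297),px(675,428),px(66,62),px(49,198)])
def model(p):
    cx,cy,a,th,L=p; ex=np.array([np.cos(a),np.sin(a),0]);ey=np.array([-ex[1],ex[0],0]);ez=np.array([0,0,1]);c=np.array([cx,cy,.045])
    b=.15*(np.cos(th)*ey+np.sin(th)*ez)
    return np.array([c+L*ex+.006*ez,c-L*ex+.006*ez,c-.15*ey-.003*ex,c-.15*ey-.063*ex,c+b+.063*ex,c+b+.003*ex])
def res(p):
    m=proj(model(p)); o=obs
    # pin centre+ends, bar mids
    return np.r_[(m[:2]-o[:2]).ravel(),(m[2:4].mean(0)-o[2:4].mean(0)),(m[4:].mean(0)-o[4:].mean(0))]
s=least_squares(res,[.53,-.045,-.16,.2,.08]);print(s.x,np.degrees(s.x[2]),s.fun)
m=model(s.x);print(m[2:4].mean(0),m[4:].mean(0))
p,d=r.capture("top");W=cloud("top",d)
s_=W[183:202,238:248];z=s_[...,2];print(np.sort(z.ravel())[::-1][:25])
print(r.get_state()["eef_rot"])
E
```

```text
[ 0.5324 -0.041  -0.159   0.2021  0.0833] -9.112737938263603 [-0.236  -0.128  -0.2159 -0.1213  0.1173  0.0858  0.3305  0.1656]
[ 0.4761 -0.1839  0.045 ] [0.5882 0.0989 0.0751]
[0.0808 0.08   0.0797 0.0796 0.0793 0.0791 0.079  0.0789 0.0787 0.0776
 0.0776 0.0775 0.0774 0.0774 0.0773 0.0773 0.0773 0.0773 0.0772 0.0769
 0.0769 0.0769 0.0768 0.0768 0.0768]
[ 179.9399   -0.0093 -159.0448]
```

```bash
cat >> h.py <<'E'
C=np.array([.5324,-.041,.045]);A=-9.11;a=np.radians(A)
EX=np.array([np.cos(a),np.sin(a),0]);EY=np.array([-np.sin(a),np.cos(a),0]);EZ=np.array([0,0,1.])
def bar(th,x,side):  # side=+1 empty leaf, -1 loaded
    return C+x*EX+.15*(side*np.cos(th)*EY+np.sin(th)*EZ)
def units(dw):
    y=np.radians(r.get_state()["eef_rot"][2]); tx=np.array([np.cos(y),np.sin(y),0]);ty=np.array([np.sin(y),-np.cos(y),0])
    return np.array([dw@tx,dw@ty,-dw[2]])/.025
def goto(g):
    s=r.get_state(); print("tcp",s["tcp_pos"].round(4),"rot",s["eef_rot"].round(2),"t",round(s["time_s"],2),"w",round(s["gripper_width"],4),"F",s["contact_force"].round(1),"units",units(np.asarray(g)-s["tcp_pos"]).round(2),"yawu",round(-((A+180-s["eef_rot"][2]+180)%360-180)/4,2))
def arc(x,side,t0s,t1,n):
    """rows from the present angle to t1 along the arc, n rows; tells radial error too"""
    s=r.get_state();g=s["tcp_pos"]+np.array([0,0,.008])-C; v=np.array([side*(g@EY),g[2]])
    th=np.arctan2(v[1],v[0]); print("t",round(s["time_s"],2),"theta",round(th,3),"rad",np.hypot(*v).round(4),"x",round(g@EX,4),"w",round(s["gripper_width"],4),"F",s["contact_force"].round(1),"yaw",s["eef_rot"][2].round(1))
    if th<-1.5: th+=2*np.pi
    p=s["tcp_pos"]+np.array([0,0,.008])
    for t in np.linspace(th,t1,n+1)[1:]:
        q=bar(t,x,side); q=q+EX*(g@EX-x); u=units(q-p); print(round(t,2),u.round(2)); p=q
E
python3 -m inch '[{"x":-0.7,"y":0.7,"yaw":1},{"x":-0.7,"y":0.7,"yaw":1},{"x":-0.6,"y":0.8,"yaw":1},{"x":-0.6,"y":0.8,"yaw":1},{"x":-0.5,"y":0.85,"yaw":1}]' -0.27 35
python3 -m inch '[{"x":-0.5,"y":0.85,"yaw":1},{"x":-0.4,"y":0.9,"yaw":0.7},{"x":-0.3,"y":0.95},{"x":-0.3,"y":0.95},{"x":-0.3,"y":0.95}]'
python3 -c "
from h import *
goto(bar(.2,.033,1)+[0,0,.07])"
```

```text
tcp [ 0.2413 -0.6301  0.237 ] rot [ 1.7994e+02 -1.0000e-02 -1.5904e+02] t 0.2 w 0.0877 F [-0.7  0.  -0.1] units [-23.39  22.27   3.69] yawu 7.52validation failed for argument at $[0]...
validation failed for argument at $[0]...
```

```bash

python3 -m inch '[{"x":-0.7,"y":0.7,"z":0,"yaw":1},{"x":-0.7,"y":0.7,"z":0,"yaw":1},{"x":-0.6,"y":0.8,"z":0,"yaw":1},{"x":-0.6,"y":0.8,"z":0,"yaw":1},{"x":-0.5,"y":0.85,"z":0,"yaw":1}]' -0.27 35
python3 -m inch '[{"x":-0.5,"y":0.85,"z":0,"yaw":1},{"x":-0.4,"y":0.9,"z":0,"yaw":0.7},{"x":-0.3,"y":0.95,"z":0,"yaw":0},{"x":-0.3,"y":0.95,"z":0,"yaw":0},{"x":-0.3,"y":0.95,"z":0,"yaw":0}]'
python3 -c "
from h import *
goto(bar(.2,.033,1)+[0,0,.07])"
```

```text
time_s: 0.62
tcp_pos: [0.2946, -0.5178, 0.2336]
eef_rot: [179.8, -0.2, 179.9]
contact_force: [0.7, 0.4, -0.1]
gripper_width: 0.0599
time_s: 1.03
tcp_pos: [0.3519, -0.4012, 0.2331]
eef_rot: [179.8, -0.3, 172.3]
contact_force: [0.6, -0.8, 0.0]
gripper_width: 0.0327
tcp [ 0.3519 -0.4012  0.2331] rot [179.76  -0.3  172.34] t 1.03 w 0.0327 F [ 0.6 -0.8  0. ] units [-6.71 21.09  3.53] yawu 0.36
```

```bash

for k in 1 2 3 4; do python3 -m inch '[{"x":-0.3,"y":1,"z":0,"yaw":0.05},{"x":-0.3,"y":1,"z":0,"yaw":0.05},{"x":-0.3,"y":1,"z":0,"yaw":0.05},{"x":-0.3,"y":1,"z":0,"yaw":0},{"x":-0.3,"y":1,"z":0,"yaw":0}]' >/dev/null; done
python3 -c "
from h import *
goto(bar(.2,.033,1)+[0,0,.07])"
```

```text
tcp [0.5832 0.0956 0.236 ] rot [ 1.7965e+02 -1.7000e-01  1.6986e+02] t 2.7 w 0.0319 F [-0.4  0.1  0.1] units [-0.18  0.17  3.65] yawu -0.26
```

```bash

python3 -m inch '[{"x":-0.18,"y":0.17,"z":0.8,"yaw":-0.26},{"x":0,"y":0,"z":1,"yaw":0},{"x":0,"y":0,"z":1,"yaw":0},{"x":0,"y":0,"z":1,"yaw":0},{"x":0,"y":0,"z":0,"yaw":0}]'
python3 - <<'E'
from h import *
p,d=r.capture("scene")
cv2.imwrite("pics/s1.png",cv2.resize(p[130:290,190:380],None,fx=4,fy=4,interpolation=cv2.INTER_CUBIC)[:,:,::-1])
goto(bar(.2,.033,1)-[0,0,.008])
E
```

```text
time_s: 3.12
tcp_pos: [0.5921, 0.1066, 0.1383]
eef_rot: [179.5, 0.1, 171.3]
contact_force: [-1.4, -0.0, -1.0]
gripper_width: 0.0323
tcp [0.5933 0.1068 0.1408] rot [179.48   0.2  171.31] t 3.17 w 0.0322 F [ 0.3  0.  -0.6] units [ 0.15 -0.34  2.96] yawu 0.1
```

View pics/s1.png

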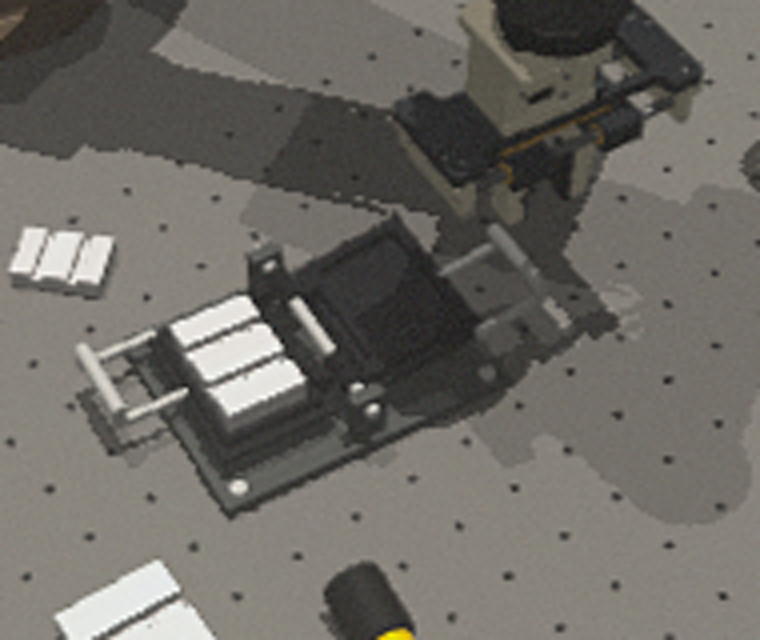

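The gripper hangs open above the empty bar (crop 520,260), with the jaws set across it. Next I'll lower it and close.

```bash

python3 -m inch '[{"x":0.1,"y":-0.3,"z":0.3,"yaw":0.1},{"x":0,"y":0,"z":0.5,"yaw":0},{"x":0,"y":0,"z":0,"yaw":0}]'
python3 - <<'E'
from h import *
goto(bar(.2,.033,1)-[0,0,.008])
E
```

```text
time_s: 3.42
tcp_pos: [0.5915, 0.0995, 0.1238]
eef_rot: [179.4, 0.4, 170.9]
contact_force: [-1.0, 0.2, -1.3]
gripper_width: 0.0321
tcp [0.5915 0.0995 0.1238] rot [179.38   0.44 170.9 ] t 3.42 w 0.0321 F [-1.   0.2 -1.3] units [ 0.12 -0.04  2.28] yawu 0.0
```

```bash

python3 -m inch '[{"x":0.1,"y":-0.05,"z":0.8,"yaw":0},{"x":0,"y":0,"z":0.8,"yaw":0},{"x":0,"y":0,"z":0.6,"yaw":0},{"x":0,"y":0,"z":0,"yaw":0}]'
python3 - <<'E'
from h import *
goto(bar(.2,.033,1)-[0,0,.008])
E
```

```text
time_s: 3.75
tcp_pos: [0.5931, 0.0988, 0.0752]
eef_rot: [179.0, 1.0, 170.8]
contact_force: [-0.1, 0.4, -0.9]
gripper_width: 0.0316
tcp [0.5931 0.0988 0.0752] rot [179.05   1.03 170.82] t 3.75 w 0.0316 F [-0.1  0.4 -0.9] units [ 0.19 -0.03  0.34] yawu -0.02
```

```bash

python3 -m inch '[{"x":0.15,"y":0,"z":0.4,"yaw":0},{"x":0,"y":0,"z":0,"yaw":0},{"x":0,"y":0,"z":0,"yaw":0},{"x":0,"y":0,"z":0,"yaw":0}]' -1 35
python3 - <<'E'
from h import *
p,d=r.capture("scene")
cv2.imwrite("pics/s2.png",cv2.resize(p[130:290,190:380],None,fx=4,fy=4,interpolation=cv2.INTER_CUBIC)[:,:,::-1])
arc(.033,1,0,1.0,8);print(r.get_state()["eef_rot"])
E
```

```text
time_s: 4.08
tcp_pos: [0.5905, 0.0976, 0.0688]
eef_rot: [179.1, 1.2, 170.8]
contact_force: [6.2, -16.9, -8.6]
gripper_width: 0.0109
t 4.13 theta 0.215 rad 0.1494 x 0.0355 w 0.0108 F [ 1.7 -9.9 -2.3] yaw 170.8
0.31 [-0.   -0.13 -0.57]
0.41 [-0.   -0.21 -0.55]
0.51 [-0.   -0.26 -0.53]
0.61 [-0.   -0.31 -0.5 ]
0.71 [-0.   -0.36 -0.47]
0.8 [-0.   -0.4  -0.43]
0.9 [-0.   -0.44 -0.39]
1.0 [-0.   -0.48 -0.34]
[179.09375972   1.20502369 170.80723632]
```

View pics/s2.png

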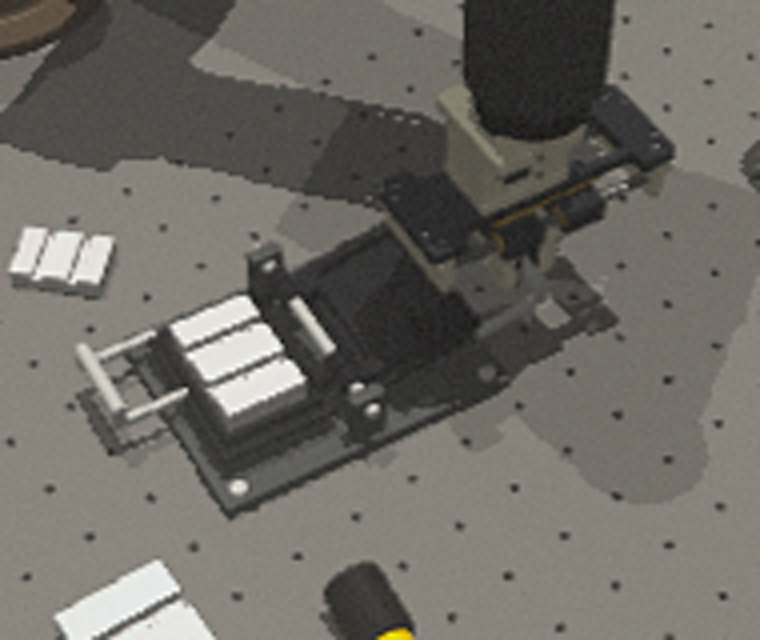

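The fingers have closed on the bar (opening 10.9 mm). Now I'll start the swing.

```bash

python3 -m inch '[{"x":0,"y":-0.13,"z":-0.57,"yaw":0},{"x":0,"y":-0.21,"z":-0.55,"yaw":0},{"x":0,"y":-0.26,"z":-0.53,"yaw":0},{"x":0,"y":-0.31,"z":-0.5,"yaw":0}]'
python3 - <<'E'
from h import *
arc(.033,1,0,1.2,7);print(r.get_state()["eef_rot"])
E
```

```text
time_s: 4.47
tcp_pos: [0.5873, 0.0775, 0.1235]
eef_rot: [178.8, 1.3, 170.8]
contact_force: [3.0, 0.2, -6.9]
gripper_width: 0.0108
t 4.47 theta 0.602 rad 0.1526 x 0.0355 w 0.0108 F [ 3.   0.2 -6.9] yaw 170.8
0.69 [-0.   -0.39 -0.35]
0.77 [-0.   -0.34 -0.38]
0.86 [-0.   -0.37 -0.35]
0.94 [-0.   -0.4  -0.32]
1.03 [-0.   -0.43 -0.28]
1.11 [-0.   -0.45 -0.24]
1.2 [-0.   -0.47 -0.21]
[178.76906327   1.34450636 170.80154915]
```

Tracking is good, so I'll continue with somewhat longer runs.

```bash

python3 -m inch '[{"x":0,"y":-0.4,"z":-0.36,"yaw":0},{"x":0,"y":-0.34,"z":-0.38,"yaw":0},{"x":0,"y":-0.37,"z":-0.35,"yaw":0},{"x":0,"y":-0.4,"z":-0.32,"yaw":0},{"x":0,"y":-0.43,"z":-0.28,"yaw":0}]'
python3 - <<'E'
from h import *
arc(.033,1,0,2.0,10);print(r.get_state()["eef_rot"])
E
```

```text
time_s: 4.88
tcp_pos: [0.5804, 0.0335, 0.1717]
eef_rot: [178.0, 1.8, 170.9]
contact_force: [-0.9, 8.1, -0.5]
gripper_width: 0.011
t 4.88 theta 1.029 rad 0.1573 x 0.0356 w 0.011 F [-0.9  8.1 -0.5] yaw 170.9
1.13 [-0.   -0.66 -0.03]
1.22 [-0.   -0.54 -0.23]
1.32 [-0.   -0.56 -0.17]
1.42 [-0.   -0.57 -0.12]
1.51 [-0.   -0.58 -0.06]
1.61 [-0.   -0.58 -0.  ]
1.71 [-0.   -0.58  0.05]
1.81 [-0.   -0.57  0.11]
1.9 [-0.   -0.56  0.16]
2.0 [-0.   -0.54  0.22]
[177.98032925   1.82025718 170.88552617]
```

```bash

python3 -m inch '[{"x":0,"y":-0.6,"z":-0.05,"yaw":0},{"x":0,"y":-0.54,"z":-0.18,"yaw":0},{"x":0,"y":-0.56,"z":-0.14,"yaw":0},{"x":0,"y":-0.57,"z":-0.09,"yaw":0},{"x":0,"y":-0.58,"z":-0.04,"yaw":0}]'
python3 - <<'E'
from h import *
arc(.033,1,0,2.3,8);print(r.get_state()["eef_rot"])
E
```

```text
time_s: 5.3
tcp_pos: [0.5715, -0.0308, 0.196]
eef_rot: [176.8, 2.7, 171.1]
contact_force: [-4.4, 7.4, 7.5]
gripper_width: 0.0109
t 5.3 theta 1.469 rad 0.1599 x 0.037 w 0.0109 F [-4.4  7.4  7.5] yaw 171.1
1.57 [ 0.   -0.66  0.36]
1.68 [ 0.   -0.62  0.03]
1.78 [ 0.   -0.62  0.1 ]
1.88 [ 0.   -0.6   0.16]
1.99 [ 0.   -0.58  0.22]
2.09 [ 0.   -0.56  0.28]
2.2 [ 0.   -0.52  0.34]
2.3 [ 0.   -0.49  0.39]
[176.82036284   2.7239466  171.10886587]
```

```bash

python3 -m inch '[{"x":0,"y":-0.75,"z":0.3,"yaw":0},{"x":0,"y":-0.8,"z":0.15,"yaw":0},{"x":0,"y":-0.8,"z":0.22,"yaw":0},{"x":0,"y":-0.75,"z":0.3,"yaw":0}]'
python3 - <<'E'
from h import *
arc(.033,1,0,2.6,5);print(r.get_state()["eef_rot"])
E
```

```text
time_s: 5.63
tcp_pos: [0.5621, -0.108, 0.183]
eef_rot: [176.5, 3.6, 171.4]
contact_force: [-1.6, 5.5, -0.7]
gripper_width: 0.011
t 5.63 theta 1.969 rad 0.1584 x 0.0399 w 0.011 F [-1.6  5.5 -0.7] yaw 171.4
2.1 [ 0.   -0.55  0.65]
2.22 [ 0.01 -0.63  0.42]
2.35 [ 0.   -0.57  0.5 ]
2.47 [ 0.   -0.5   0.56]
2.6 [ 0.   -0.43  0.62]
[176.51768833   3.56253846 171.37236228]
```

```bash

python3 -m inch '[{"x":0.05,"y":-0.55,"z":0.6,"yaw":0},{"x":0.05,"y":-0.63,"z":0.42,"yaw":0},{"x":0.05,"y":-0.57,"z":0.5,"yaw":0},{"x":0,"y":-0.5,"z":0.56,"yaw":0}]'
python3 - <<'E'
from h import *
arc(.033,1,0,3.14,5);print(r.get_state()["eef_rot"])
E
```

```text
time_s: 5.97
tcp_pos: [0.5528, -0.1674, 0.1364]
eef_rot: [176.6, 4.1, 171.3]
contact_force: [-4.9, 7.3, -0.1]
gripper_width: 0.0112
t 5.97 theta 2.456 rad 0.1571 x 0.0402 w 0.0112 F [-4.9  7.3 -0.1] yaw 171.3
2.59 [ 0.   -0.26  0.85]
2.73 [ 0.   -0.38  0.73]
2.87 [ 0.   -0.28  0.77]
3.0 [ 0.   -0.17  0.8 ]
3.14 [ 0.   -0.06  0.82]
[176.56865527   4.08968187 171.31371214]
```

```bash

python3 -m inch '[{"x":0.05,"y":-0.3,"z":0.75,"yaw":0},{"x":0.05,"y":-0.35,"z":0.7,"yaw":0},{"x":0.05,"y":-0.28,"z":0.75,"yaw":0},{"x":0,"y":-0.17,"z":0.7,"yaw":0}]'
python3 - <<'E'
from h import *
arc(.033,1,0,3.14,3);print(r.get_state()["eef_rot"])
E
```

```text
time_s: 6.3
tcp_pos: [0.5482, -0.1966, 0.0661]
eef_rot: [176.7, 4.2, 171.2]
contact_force: [-3.0, 14.9, 2.3]
gripper_width: 0.0113
t 6.3 theta 2.952 rad 0.1539 x 0.0402 w 0.0113 F [-3.  14.9  2.3] yaw 171.2
3.01 [-0.    0.09  0.4 ]
3.08 [ 0.   -0.04  0.38]
3.14 [ 0.   -0.01  0.38]
[176.65268443   4.22845538 171.16873195]
```

```bash

python3 -m inch '[{"x":0,"y":0.06,"z":0.4,"yaw":0},{"x":0,"y":0,"z":0.35,"yaw":0},{"x":0,"y":0,"z":0.35,"yaw":0}]'
python3 -m inch '[{"x":0,"y":0,"z":0.2,"yaw":0}]'
python3 - <<'E'
from h import *
arc(.033,1,0,3.14,3);print(r.get_state()["eef_rot"])
p,d=r.capture("scene")
cv2.imwrite("pics/s3.png",cv2.resize(p[130:290,190:380],None,fx=4,fy=4,interpolation=cv2.INTER_CUBIC)[:,:,::-1])
E
```

```text
time_s: 6.55
tcp_pos: [0.5498, -0.1978, 0.0418]
eef_rot: [176.8, 4.2, 171.2]
contact_force: [-15.3, 18.9, 62.4]
gripper_width: 0.011
time_s: 6.63
tcp_pos: [0.5506, -0.1977, 0.0407]
eef_rot: [176.9, 4.3, 171.3]
contact_force: [-21.9, 13.4, 54.8]
gripper_width: 0.0108
t 6.63 theta 3.117 rad 0.1519 x 0.0427 w 0.0108 F [-21.9  13.4  54.8] yaw 171.3
3.12 [-0.    0.07  0.05]
3.13 [ 0.   -0.    0.05]
3.14 [ 0.   -0.    0.05]
[176.85912964   4.30708355 171.314056  ]
```

View pics/s3.png

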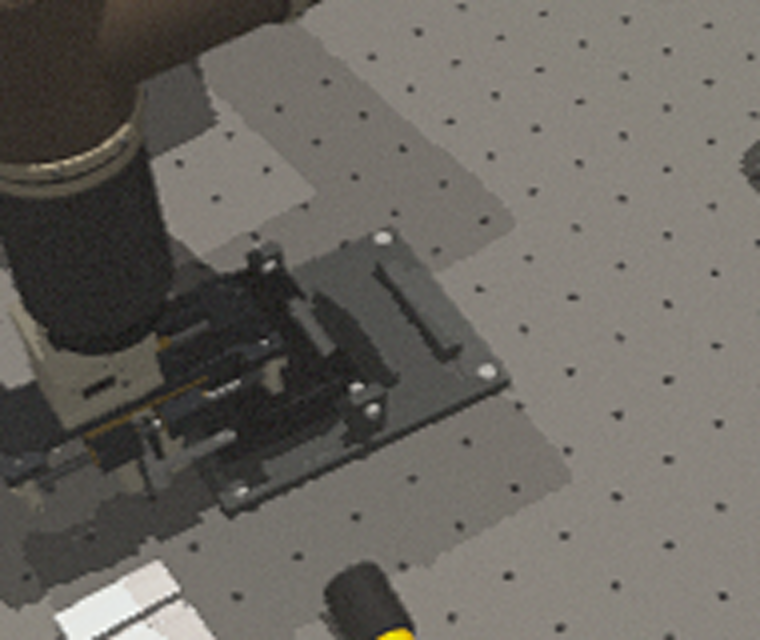

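The empty leaf is now folded over the block and the base on its own side is bare. I'll release, rise, and move across to the loaded bar.

```bash

python3 - <<'E'
s=open('h.py').read()
a=s.index("def units");b=s.index("def goto")
s=s[:a]+'''from scipy.spatial.transform import Rotation
def units(dw):
    return Rotation.from_euler("xyz",r.get_state()["eef_rot"],degrees=True).inv().apply(dw)/.025
'''+s[b:]
open('h.py','w').write(s)
E
python3 -m inch '[{"x":0,"y":0,"z":-0.1,"yaw":0},{"x":0,"y":0,"z":0,"yaw":0},{"x":0,"y":0,"z":0,"yaw":0}]' -0.27 35
python3 -m inch '[{"x":0,"y":0,"z":-0.6,"yaw":0},{"x":0,"y":0,"z":-1,"yaw":0},{"x":0,"y":0,"z":-1,"yaw":0}]'
python3 -m inch '[{"x":0.7,"y":0,"z":-0.3,"yaw":0},{"x":0.8,"y":0,"z":0,"yaw":0},{"x":0.7,"y":0,"z":0,"yaw":0},{"x":0.4,"y":0,"z":0,"yaw":0},{"x":0,"y":0,"z":0,"yaw":0}]'
python3 - <<'E'
from h import *
goto(bar(0,-.033,-1)+[0,0,-.008])
E
```

```text
time_s: 6.93
tcp_pos: [0.5513, -0.1987, 0.0483]
eef_rot: [176.9, 4.6, 171.4]
contact_force: [0.6, -0.3, -0.4]
gripper_width: 0.0254
time_s: 7.18
tcp_pos: [0.5422, -0.2018, 0.1092]
eef_rot: [177.0, 4.0, 171.4]
contact_force: [0.7, 0.1, 0.2]
gripper_width: 0.0318
time_s: 7.6
tcp_pos: [0.4785, -0.1945, 0.1172]
eef_rot: [177.1, 4.5, 171.4]
contact_force: [-0.5, -0.2, -0.3]
gripper_width: 0.0321
tcp [ 0.4785 -0.1945  0.1172] rot [177.06   4.49 171.42] t 7.6 w 0.0321 F [-0.5 -0.2 -0.3] units [0.41 0.24 3.2 ] yawu 0.13
```

```bash

python3 -m inch '[{"x":0.25,"y":0.2,"z":0.6,"yaw":0.13},{"x":0.1,"y":0.04,"z":0.8,"yaw":0},{"x":0.05,"y":0,"z":0.6,"yaw":0},{"x":0,"y":0,"z":0,"yaw":0}]'
python3 - <<'E'
from h import *
goto(bar(0,-.033,-1)+[0,0,-.008])
p,d=r.capture("scene")
cv2.imwrite("pics/s4.png",cv2.resize(p[130:290,190:380],None,fx=4,fy=4,interpolation=cv2.INTER_CUBIC)[:,:,::-1])
E
```

```text
time_s: 7.93
tcp_pos: [0.4765, -0.1859, 0.0668]
eef_rot: [177.1, 4.7, 170.9]
contact_force: [-0.7, -0.3, -0.7]
gripper_width: 0.0316
tcp [ 0.4765 -0.1859  0.0668] rot [177.07   4.74 170.91] t 7.93 w 0.0316 F [-0.7 -0.3 -0.7] units [0.13 0.02 1.19] yawu 0.0
```

View pics/s4.png

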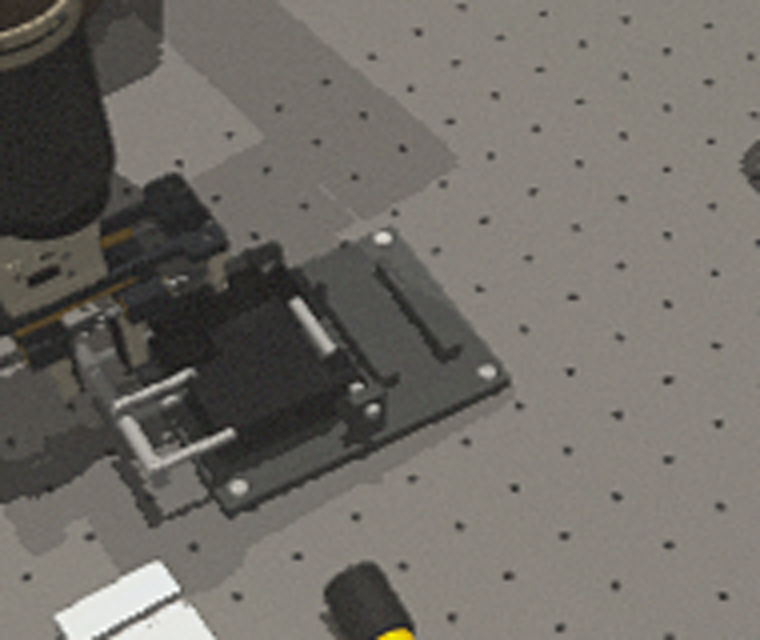

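The leaf is shut, with its bar at crop (140,440), and the fingers straddle the loaded bar. I'll lower, grip and swing.

```bash

python3 -m inch '[{"x":0.1,"y":0.02,"z":0.7,"yaw":0},{"x":0.03,"y":0,"z":0.45,"yaw":0},{"x":0,"y":0,"z":0,"yaw":0}]'
python3 -m inch '[{"x":0,"y":0,"z":0,"yaw":0},{"x":0,"y":0,"z":0,"yaw":0},{"x":0,"y":0,"z":0,"yaw":0}]' -1 50
python3 - <<'E'
from h import *
arc(-.033,-1,0,1.0,8);print(r.get_state()["eef_rot"])
E
```

```text
time_s: 8.23
tcp_pos: [0.4802, -0.1848, 0.0406]
eef_rot: [177.1, 5.0, 171.0]
contact_force: [0.1, -0.2, -0.4]
gripper_width: 0.0319
time_s: 8.48
tcp_pos: [0.4822, -0.1853, 0.0427]
eef_rot: [177.2, 5.1, 171.1]
contact_force: [0.0, -0.8, -0.4]
gripper_width: 0.0174
t 8.48 theta 0.038 rad 0.1505 x -0.0267 w 0.0174 F [ 0.  -0.8 -0.4] yaw 171.1
0.16 [-0.06  0.13 -0.71]
0.28 [-0.06  0.19 -0.69]
0.4 [-0.06  0.27 -0.66]
0.52 [-0.06  0.35 -0.63]
0.64 [-0.05  0.42 -0.58]
0.76 [-0.05  0.49 -0.53]
0.88 [-0.05  0.55 -0.46]
1.0 [-0.04  0.6  -0.39]
[177.15996893   5.06665965 171.06861391]
```

```bash

python3 -m inch '[{"x":0.2,"y":0,"z":0.25,"yaw":0},{"x":0,"y":0,"z":0,"yaw":0},{"x":0,"y":0,"z":0,"yaw":0}]' -1 50
python3 - <<'E'
from h import *
arc(-.033,-1,0,1.0,8);print(r.get_state()["eef_rot"])
E
```

```text
time_s: 8.73
tcp_pos: [0.4814, -0.1866, 0.0403]
eef_rot: [177.3, 5.6, 171.2]
contact_force: [1.4, 4.4, -5.8]
gripper_width: 0.0108
t 8.73 theta 0.022 rad 0.1518 x -0.0273 w 0.0108 F [ 1.4  4.4 -5.8] yaw 171.2
0.14 [-0.07  0.17 -0.72]
0.27 [-0.07  0.18 -0.71]
0.39 [-0.07  0.27 -0.68]
0.51 [-0.07  0.35 -0.64]
0.63 [-0.06  0.43 -0.59]
0.76 [-0.06  0.5  -0.54]
0.88 [-0.05  0.56 -0.47]
1.0 [-0.05  0.61 -0.4 ]
[177.26856854   5.59261741 171.16293192]
```

```bash

python3 -m inch '[{"x":-0.05,"y":0.1,"z":-0.65,"yaw":0},{"x":-0.05,"y":0.18,"z":-0.7,"yaw":0},{"x":-0.05,"y":0.27,"z":-0.68,"yaw":0},{"x":-0.05,"y":0.35,"z":-0.64,"yaw":0}]'
python3 - <<'E'
from h import *
arc(-.033,-1,0,1.2,6);print(r.get_state()["eef_rot"])
E
```

```text
time_s: 9.07
tcp_pos: [0.4837, -0.1715, 0.1075]
eef_rot: [177.6, 5.6, 171.1]
contact_force: [5.5, -6.5, -11.0]
gripper_width: 0.0106
t 9.07 theta 0.477 rad 0.1537 x -0.0274 w 0.0106 F [  5.5  -6.5 -11. ] yaw 171.1
0.6 [-0.06  0.52 -0.53]
0.72 [-0.06  0.47 -0.55]
0.84 [-0.05  0.53 -0.49]
0.96 [-0.05  0.58 -0.42]
1.08 [-0.04  0.63 -0.35]
1.2 [-0.03  0.67 -0.27]
[177.59107789   5.64051617 171.13146336]
```

```bash

python3 -m inch '[{"x":-0.05,"y":0.48,"z":-0.55,"yaw":0},{"x":-0.05,"y":0.47,"z":-0.54,"yaw":0},{"x":-0.05,"y":0.53,"z":-0.48,"yaw":0},{"x":-0.05,"y":0.58,"z":-0.4,"yaw":0}]'
python3 - <<'E'
from h import *
arc(-.033,-1,0,1.6,6);print(r.get_state()["eef_rot"])
E
```

```text
time_s: 9.4
tcp_pos: [0.4907, -0.1288, 0.1631]
eef_rot: [178.2, 5.8, 171.1]
contact_force: [3.4, -10.4, -5.7]
gripper_width: 0.0103
t 9.4 theta 0.934 rad 0.1568 x -0.0273 w 0.0103 F [  3.4 -10.4  -5.7] yaw 171.1
1.04 [-0.02  0.72 -0.12]
1.16 [-0.03  0.6  -0.28]
1.27 [-0.03  0.63 -0.21]
1.38 [-0.02  0.65 -0.14]
1.49 [-0.01  0.66 -0.07]
1.6 [-0.    0.67  0.  ]
[178.19525234   5.76412942 171.09054802]
```

```bash

python3 -m inch '[{"x":-0.02,"y":0.66,"z":-0.18,"yaw":0},{"x":-0.02,"y":0.62,"z":-0.24,"yaw":0},{"x":-0.02,"y":0.65,"z":-0.17,"yaw":0},{"x":-0.02,"y":0.66,"z":-0.1,"yaw":0},{"x":0,"y":0.67,"z":-0.03,"yaw":0}]'
python3 - <<'E'
from h import *
arc(-.033,-1,0,2.1,6);print(r.get_state()["eef_rot"])
E
```

```text
time_s: 9.82
tcp_pos: [0.5023, -0.0597, 0.1939]
eef_rot: [179.5, 6.2, 171.3]
contact_force: [-0.4, -11.7, 7.6]
gripper_width: 0.0104
t 9.82 theta 1.424 rad 0.1586 x -0.0268 w 0.0104 F [ -0.4 -11.7   7.6] yaw 171.3
1.54 [0.03 0.72 0.29]
1.65 [-0.    0.68  0.02]
1.76 [0.01 0.67 0.1 ]
1.87 [0.01 0.65 0.17]
1.99 [0.02 0.63 0.24]
2.1 [0.03 0.6  0.31]
[179.4720936    6.15394822 171.25787419]
```

```bash

python3 -m inch '[{"x":0.02,"y":0.7,"z":0.15,"yaw":0},{"x":0.02,"y":0.7,"z":0.06,"yaw":0},{"x":0.02,"y":0.67,"z":0.12,"yaw":0},{"x":0.02,"y":0.65,"z":0.2,"yaw":0},{"x":0.02,"y":0.63,"z":0.27,"yaw":0}]'
python3 - <<'E'
from h import *
arc(-.033,-1,0,2.6,6);print(r.get_state()["eef_rot"])
E
```

```text
time_s: 10.23
tcp_pos: [0.5154, 0.0181, 0.1845]
eef_rot: [-179.8, 6.8, 171.4]
contact_force: [-1.6, -5.3, 6.3]
gripper_width: 0.0107
t 10.23 theta 1.931 rad 0.1576 x -0.0261 w 0.0107 F [-1.6 -5.3  6.3] yaw 171.4
2.04 [0.06 0.5  0.55]
2.15 [0.03 0.58 0.33]
2.27 [0.04 0.54 0.39]
2.38 [0.05 0.49 0.45]
2.49 [0.06 0.44 0.5 ]
2.6 [0.06 0.38 0.55]
[-179.82658925    6.76764415  171.39744075]
```

```bash

python3 -m inch '[{"x":0.05,"y":0.55,"z":0.42,"yaw":0},{"x":0.05,"y":0.58,"z":0.35,"yaw":0},{"x":0.05,"y":0.54,"z":0.4,"yaw":0},{"x":0.05,"y":0.49,"z":0.45,"yaw":0},{"x":0.05,"y":0.44,"z":0.5,"yaw":0}]'
python3 - <<'E'
from h import *
arc(-.033,-1,0,3.14,6);print(r.get_state()["eef_rot"])
E
```

```text
time_s: 10.65
tcp_pos: [0.526, 0.0809, 0.1358]
eef_rot: [-179.5, 7.2, 171.6]
contact_force: [1.8, -8.2, 3.0]
gripper_width: 0.0105
t 10.65 theta 2.45 rad 0.1549 x -0.0256 w 0.0105 F [ 1.8 -8.2  3. ] yaw 171.6
2.57 [0.08 0.26 0.67]
2.68 [0.07 0.35 0.59]
2.8 [0.08 0.28 0.63]
2.91 [0.08 0.2  0.65]
3.03 [0.08 0.13 0.67]
3.14 [0.09 0.05 0.68]
[-179.49052146    7.15310937  171.55760036]
```

```bash

python3 -m inch '[{"x":0.08,"y":0.3,"z":0.62,"yaw":0},{"x":0.08,"y":0.35,"z":0.58,"yaw":0},{"x":0.08,"y":0.28,"z":0.6,"yaw":0},{"x":0.08,"y":0.2,"z":0.6,"yaw":0},{"x":0.08,"y":0.1,"z":0.4,"yaw":0}]'
python3 - <<'E'
from h import *
arc(-.033,-1,0,3.14,3);print(r.get_state()["eef_rot"])
E
```

```text
time_s: 11.07
tcp_pos: [0.5305, 0.1085, 0.0656]
eef_rot: [-179.1, 7.4, 171.8]
contact_force: [8.1, -11.3, 4.7]
gripper_width: 0.0107
t 11.07 theta 2.95 rad 0.1501 x -0.0256 w 0.0107 F [  8.1 -11.3   4.7] yaw 171.8
3.01 [0.05 0.06 0.37]
3.08 [0.05 0.04 0.38]
3.14 [0.05 0.02 0.38]
[-179.10145781    7.35356773  171.75565446]
```

```bash

python3 -m inch '[{"x":0.05,"y":0.06,"z":0.4,"yaw":0},{"x":0.05,"y":0.04,"z":0.4,"yaw":0},{"x":0.03,"y":0,"z":0.3,"yaw":0}]'
python3 -m inch '[{"x":0.03,"y":0,"z":0.25,"yaw":0}]'
python3 - <<'E'
from h import *
arc(-.033,-1,0,3.14,3);print(r.get_state()["eef_rot"])
E
```

```text
time_s: 11.32
tcp_pos: [0.5331, 0.109, 0.0425]
eef_rot: [-178.9, 7.6, 171.9]
contact_force: [-26.5, -8.1, 83.1]
gripper_width: 0.0104
time_s: 11.4
tcp_pos: [0.5342, 0.1087, 0.0409]
eef_rot: [-178.9, 7.9, 172.0]
contact_force: [-37.2, 0.8, 78.2]
gripper_width: 0.0108
t 11.4 theta 3.115 rad 0.1482 x -0.0219 w 0.0108 F [-37.2   0.8  78.2] yaw 172.0
3.12 [0.01 0.08 0.05]
3.13 [0.01 0.   0.05]
3.14 [0.01 0.   0.05]
[-178.89395314    7.85222458  171.9689946 ]
```

```bash

python3 -m inch '[{"x":0.03,"y":0,"z":0.05,"yaw":0},{"x":0.03,"y":0,"z":0.05,"yaw":0}]'
python3 - <<'E'
from h import *
arc(-.033,-1,0,2.4,6);print(r.get_state()["eef_rot"])
p,d=r.capture("scene")
cv2.imwrite("pics/s5.png",cv2.resize(p[130:290,190:380],None,fx=4,fy=4,interpolation=cv2.INTER_CUBIC)[:,:,::-1])
E
```

```text
time_s: 11.57
tcp_pos: [0.5338, 0.1087, 0.0423]
eef_rot: [-179.0, 8.1, 172.0]
contact_force: [5.7, -4.2, -4.5]
gripper_width: 0.0105
t 11.57 theta 3.106 rad 0.1482 x -0.0224 w 0.0105 F [ 5.7 -4.2 -4.5] yaw 172.0
2.99 [-0.1  -0.01 -0.7 ]
2.87 [-0.09 -0.16 -0.68]
2.75 [-0.09 -0.24 -0.66]
2.64 [-0.08 -0.32 -0.62]
2.52 [-0.08 -0.39 -0.58]
2.4 [-0.07 -0.45 -0.54]
[-179.01812825    8.10527177  171.95655414]
```

View pics/s5.png

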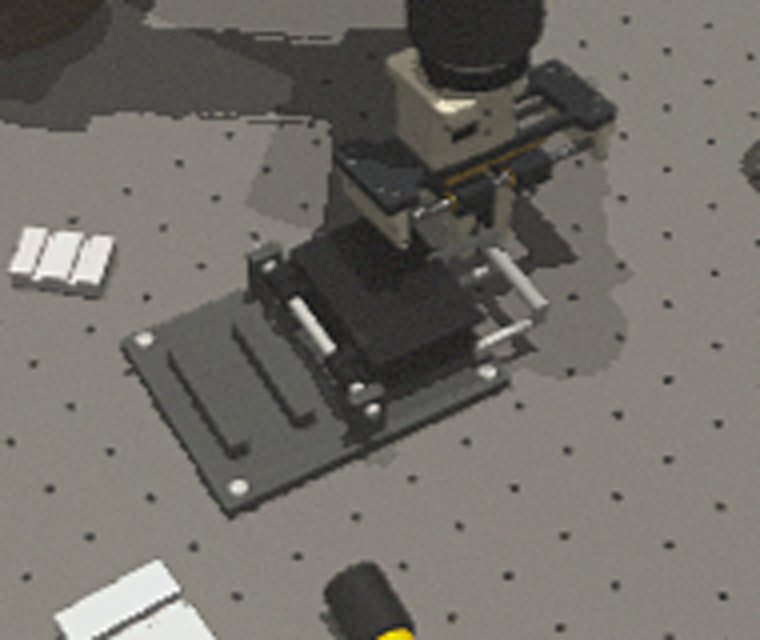

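The closed pair lies flat on the +y side and its old side is bare. The grip has crept about 11 mm along the bar, so I'll regrip at centre and fold the loaded leaf back.

```bash

python3 -m inch '[{"x":0,"y":0,"z":0,"yaw":0},{"x":0,"y":0,"z":0,"yaw":0},{"x":0.4,"y":-0.03,"z":0.05,"yaw":0.1},{"x":0.15,"y":0,"z":0.05,"yaw":0.1},{"x":0,"y":0,"z":0.05,"yaw":0}]' -0.5 50
python3 - <<'E'
from h import *
goto(bar(np.pi,-.033,-1)+[0,0,-.006])
E
```

```text
time_s: 12.03
tcp_pos: [0.5212, 0.1105, 0.0368]
eef_rot: [-179.3, 8.2, 171.1]
contact_force: [0.2, 0.2, -0.4]
gripper_width: 0.0219
tcp [0.5212 0.1105 0.0368] rot [-179.26    8.21  171.09] t 12.03 w 0.0219 F [ 0.2  0.2 -0.4] units [-0.1   0.08 -0.08] yawu 0.05
```

```bash

python3 -m inch '[{"x":0,"y":0,"z":0,"yaw":0},{"x":0,"y":0,"z":0,"yaw":0},{"x":0,"y":0,"z":0,"yaw":0}]' -1 50
python3 - <<'E'
from h import *
arc(-.033,-1,0,2.4,6);print(r.get_state()["eef_rot"])
E
```

```text
time_s: 12.28
tcp_pos: [0.5212, 0.1107, 0.0361]
eef_rot: [-179.2, 8.2, 171.2]
contact_force: [-2.0, -1.3, 2.2]
gripper_width: 0.0106
t 12.28 theta -3.136 rad 0.148 x -0.0351 w 0.0106 F [-2.  -1.3  2.2] yaw 171.2
3.02 [-0.11  0.03 -0.74]
2.9 [-0.1  -0.14 -0.73]
2.77 [-0.1  -0.23 -0.7 ]
2.65 [-0.09 -0.32 -0.67]
2.52 [-0.09 -0.4  -0.62]
2.4 [-0.08 -0.48 -0.57]
[-179.19480513    8.15512162  171.173694  ]
```

```bash

python3 -m inch '[{"x":-0.07,"y":0,"z":-0.4,"yaw":0},{"x":-0.07,"y":-0.05,"z":-0.5,"yaw":0},{"x":-0.08,"y":-0.12,"z":-0.6,"yaw":0},{"x":-0.08,"y":-0.2,"z":-0.6,"yaw":0},{"x":-0.08,"y":-0.28,"z":-0.6,"yaw":0}]'
python3 - <<'E'
from h import *
arc(-.033,-1,0,2,6);print(r.get_state()["eef_rot"])
E
```

```text
time_s: 12.7
tcp_pos: [0.5188, 0.0967, 0.1017]
eef_rot: [-179.2, 7.9, 171.2]
contact_force: [1.8, 1.6, -6.4]
gripper_width: 0.0106
t 12.7 theta 2.691 rad 0.1486 x -0.0352 w 0.0106 F [ 1.8  1.6 -6.4] yaw 171.2
2.58 [-0.08 -0.3  -0.62]
2.46 [-0.07 -0.41 -0.55]
2.35 [-0.07 -0.47 -0.5 ]
2.23 [-0.06 -0.53 -0.44]
2.12 [-0.05 -0.57 -0.38]
2.0 [-0.04 -0.62 -0.31]
[-179.1618983     7.86633134  171.17939696]
```

```bash

python3 -m inch '[{"x":-0.08,"y":-0.36,"z":-0.57,"yaw":0},{"x":-0.07,"y":-0.43,"z":-0.53,"yaw":0},{"x":-0.07,"y":-0.49,"z":-0.47,"yaw":0},{"x":-0.06,"y":-0.54,"z":-0.4,"yaw":0},{"x":-0.05,"y":-0.58,"z":-0.33,"yaw":0}]'
python3 - <<'E'
from h import *
arc(-.033,-1,0,1.4,6);print(r.get_state()["eef_rot"])
E
```

```text
time_s: 13.12
tcp_pos: [0.5113, 0.0468, 0.1642]
eef_rot: [179.8, 8.0, 171.2]
contact_force: [-12.6, 16.3, 9.5]
gripper_width: 0.0107
t 13.12 theta 2.151 rad 0.1521 x -0.0347 w 0.0107 F [-12.6  16.3   9.5] yaw 171.2
2.03 [-0.04 -0.7  -0.3 ]
1.9 [-0.04 -0.69 -0.29]
1.78 [-0.02 -0.72 -0.2 ]
1.65 [-0.01 -0.74 -0.11]
1.53 [ 0.   -0.75 -0.02]
1.4 [ 0.02 -0.75  0.08]
[179.759518     8.01790185 171.18386448]
```

```bash

python3 -m inch '[{"x":-0.04,"y":-0.66,"z":-0.26,"yaw":0},{"x":-0.04,"y":-0.68,"z":-0.26,"yaw":0},{"x":-0.02,"y":-0.72,"z":-0.17,"yaw":0},{"x":-0.01,"y":-0.74,"z":-0.08,"yaw":0},{"x":0,"y":-0.74,"z":0,"yaw":0}]'
python3 - <<'E'
from h import *
arc(-.033,-1,0,.8,6);print(r.get_state()["eef_rot"])
E
```

```text
time_s: 13.53
tcp_pos: [0.4989, -0.0327, 0.1903]
eef_rot: [178.5, 8.4, 171.3]
contact_force: [-5.1, 5.9, 2.0]
gripper_width: 0.0103
t 13.53 theta 1.59 rad 0.1534 x -0.0344 w 0.0103 F [-5.1  5.9  2. ] yaw 171.3
1.46 [ 0.03 -0.79  0.15]
1.33 [ 0.03 -0.78  0.12]
1.19 [ 0.04 -0.76  0.22]
1.06 [ 0.05 -0.72  0.31]
0.93 [ 0.07 -0.67  0.41]
0.8 [ 0.08 -0.61  0.49]
[178.5016184    8.43530853 171.25566948]
```

```bash

python3 -m inch '[{"x":0.03,"y":-0.76,"z":0.1,"yaw":0},{"x":0.03,"y":-0.76,"z":0.14,"yaw":0},{"x":0.04,"y":-0.74,"z":0.22,"yaw":0},{"x":0.05,"y":-0.7,"z":0.32,"yaw":0},{"x":0.07,"y":-0.66,"z":0.41,"yaw":0}]'
python3 - <<'E'
from h import *
arc(-.033,-1,0,.1,8);print(r.get_state()["eef_rot"])
E
```

```text
time_s: 13.95
tcp_pos: [0.4846, -0.1211, 0.1629]
eef_rot: [177.9, 8.9, 171.2]
contact_force: [-3.2, 3.6, 4.8]
gripper_width: 0.0108
t 13.95 theta 0.968 rad 0.1528 x -0.0345 w 0.0108 F [-3.2  3.6  4.8] yaw 171.2
0.86 [ 0.08 -0.47  0.47]
0.75 [ 0.07 -0.48  0.43]
0.64 [ 0.08 -0.44  0.48]
0.53 [ 0.09 -0.38  0.52]
0.43 [ 0.09 -0.32  0.56]
0.32 [ 0.09 -0.26  0.59]
0.21 [ 0.1  -0.19  0.61]
0.1 [ 0.1  -0.12  0.63]
[177.92189347   8.85472168 171.22587555]
```

```bash

python3 -m inch '[{"x":0.08,"y":-0.48,"z":0.44,"yaw":0},{"x":0.07,"y":-0.48,"z":0.43,"yaw":0},{"x":0.08,"y":-0.44,"z":0.48,"yaw":0},{"x":0.09,"y":-0.38,"z":0.52,"yaw":0},{"x":0.09,"y":-0.3,"z":0.56,"yaw":0}]'
python3 - <<'E'
from h import *
arc(-.033,-1,0,.0,6);print(r.get_state()["eef_rot"])
E
```

```text
time_s: 14.37
tcp_pos: [0.4762, -0.1726, 0.1]
eef_rot: [177.7, 9.1, 171.0]
contact_force: [-1.6, 6.7, 2.9]
gripper_width: 0.0103
t 14.37 theta 0.426 rad 0.1525 x -0.0346 w 0.0103 F [-1.6  6.7  2.9] yaw 171.0
0.35 [ 0.07 -0.09  0.43]
0.28 [ 0.06 -0.15  0.39]
0.21 [ 0.07 -0.12  0.4 ]
0.14 [ 0.07 -0.09  0.41]
0.07 [ 0.07 -0.06  0.42]
0.0 [ 0.07 -0.03  0.42]
[177.65019488   9.08861048 170.99154902]
```

```bash

python3 -m inch '[{"x":0.07,"y":-0.12,"z":0.45,"yaw":0},{"x":0.07,"y":-0.15,"z":0.45,"yaw":0},{"x":0.07,"y":-0.1,"z":0.45,"yaw":0},{"x":0.07,"y":-0.06,"z":0.42,"yaw":0}]'
python3 - <<'E'
from h import *
arc(-.033,-1,0,.0,3);print(r.get_state()["eef_rot"])
E
```

```text
time_s: 14.7
tcp_pos: [0.4743, -0.1844, 0.0536]
eef_rot: [177.7, 9.1, 170.9]
contact_force: [-3.3, 2.5, 5.0]
gripper_width: 0.0104
t 14.7 theta 0.11 rad 0.1518 x -0.0347 w 0.0104 F [-3.3  2.5  5. ] yaw 170.9
0.07 [0.04 0.04 0.23]
0.04 [ 0.03 -0.02  0.22]
0.0 [ 0.03 -0.01  0.22]
[177.68912726   9.07431582 170.86241982]
```

```bash

python3 -m inch '[{"x":0.05,"y":0,"z":0.3,"yaw":0},{"x":0.05,"y":0,"z":0.3,"yaw":0},{"x":0.03,"y":0,"z":0.2,"yaw":0}]'
python3 -m inch '[{"x":0,"y":0,"z":0,"yaw":0},{"x":0,"y":0,"z":0,"yaw":0},{"x":0,"y":0,"z":0,"yaw":0}]' -0.27
python3 - <<'E'
from h import *
arc(-.033,-1,0,.0,1);print(r.get_state()["eef_rot"])
print(units(np.array([0,0,.1])))
E
```

```text
time_s: 14.95
tcp_pos: [0.475, -0.1855, 0.0344]
eef_rot: [177.8, 9.1, 170.9]
contact_force: [-27.2, 15.6, 79.8]
gripper_width: 0.0106
time_s: 15.2
tcp_pos: [0.4762, -0.1856, 0.0358]
eef_rot: [177.8, 9.3, 170.9]
contact_force: [-0.5, 0.2, -0.6]
gripper_width: 0.0249
t 15.2 theta -0.008 rad 0.1516 x -0.0326 w 0.0249 F [-0.5  0.2 -0.6] yaw 170.9
0.0 [-0.01  0.07 -0.05]
[177.76765967   9.26190658 170.93191378]
[-0.64379068  0.15377606 -3.9448557 ]
```

Flat and released. I'll rise clear and check.

```bash

python3 -m inch '[{"x":-0.05,"y":0.01,"z":-0.3,"yaw":0},{"x":-0.13,"y":0.03,"z":-0.8,"yaw":0},{"x":-0.16,"y":0.04,"z":-1,"yaw":0},{"x":-0.16,"y":0.04,"z":-1,"yaw":0},{"x":-0.16,"y":-0.5,"z":-0.8,"yaw":0}]' 
python3 -m inch '[{"x":0,"y":-1,"z":-0.2,"yaw":0},{"x":0,"y":-1,"z":0,"yaw":0},{"x":0,"y":-1,"z":0,"yaw":0},{"x":0,"y":-1,"z":0,"yaw":0},{"x":0,"y":0,"z":0,"yaw":0}]' 
python3 - <<'E'
from h import *
np.set_printoptions(precision=4,suppress=True)
for k in range(2): p,d=r.capture("top"); ps,ds=r.capture("scene")
out=np.hstack([cv2.resize(p[165:270,230:380],None,fx=2.6,fy=2.6),cv2.resize(ps[170:275,200:350],None,fx=2.6,fy=2.6)])
cv2.imwrite("pics/end.png",out[:,:,::-1])
W=cloud("top",d);L=np.stack([(W-C)@EX,(W-C)@EY,(W-C)[...,2]],-1)
g=cv2.cvtColor(p,cv2.COLOR_RGB2GRAY)
for sgn in(1,-1):
    m=(abs(L[...,0])<.042)&(abs(sgn*L[...,1]-.06)<.026)
    P=L[m];A_=np.c_[P[:,:2],np.ones(len(P))];print(sgn,"plane",np.linalg.lstsq(A_,P[:,2],rcond=None)[0],"medz",np.median(P[:,2]),"n",m.sum())
m=(L[...,2]>-.005)&(g>140)&(abs(L[...,0])<.06)&(L[...,1]>.02)&(L[...,1]<.1)
print("block mid (jig)",(L[m].min(0)+L[m].max(0))/2,np.median(L[m],0),m.sum())
print(r.get_state()["tcp_pos"])
E
```

```text
time_s: 15.62
tcp_pos: [0.4717, -0.1978, 0.1341]
eef_rot: [177.8, 8.6, 171.0]
contact_force: [1.1, -0.7, -0.6]
gripper_width: 0.0317
time_s: 16.03
tcp_pos: [0.4601, -0.3013, 0.1461]
eef_rot: [177.9, 9.4, 171.4]
contact_force: [0.8, -0.5, 0.8]
gripper_width: 0.0321
1 plane [-0.0021  0.0093  0.0098] medz 0.010318697861230006 n 807
-1 plane [-4.5019 -0.0655  0.3779] medz 0.5154061525794777 n 979
block mid (jig) [-0.0004  0.0634  0.0061] [-0.0008  0.0594  0.0103] 997
[ 0.46   -0.298   0.1455]
```

View pics/end.png

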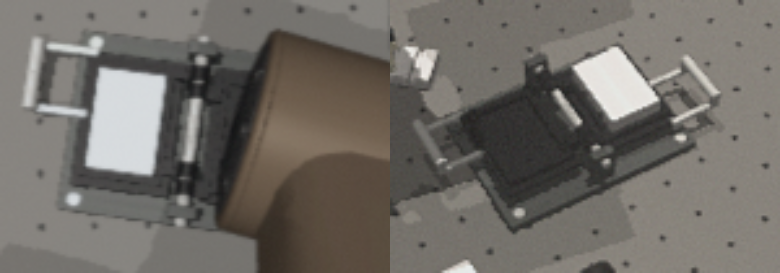

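The block lies plain face up and level in the empty leaf's nest, with its median at (-0.001, 0.059) against the (0, 0.060) it should have. Both leaves look flat and the gripper is clear, so I'm handing in.

```bash
python3 -c "
from plant import r
print(r.get_state()['contact_force'],r.get_state()['time_s']);print(r.close_job())"
```

```text
[-0.33591514  0.584887    0.68887889] 16.2333
the job is handed in; nothing more can be done
None
```

The block is turned over. I folded the empty leaf onto it, swung the closed pair across by the loaded leaf's bar, and regripped once at the far side. Then I folded the loaded leaf back flat, released it and moved clear. The job was handed in at 16.2 s, and the hand-in reports no verdict.

**Block, last check:**
- It lies plain face up in the empty leaf's nest.
- It is level to about 0.01 rad.
- In plan, its median point is about 1 mm from the nest's middle. The midpoint of its outermost points read 3 mm off, still within the 7 mm allowed.
- Its top face is at the expected height to about 1 mm.

**Leaves:**
- **Empty leaf:** it lies flat.
- **Loaded leaf:** it looks flat in the scene picture, and the gripper read about 0 rad at release. The depth check of this leaf gave nothing usable, because the arm blocked the top camera's view.
- **Speed:** I did not measure it directly; the commanded steps stayed at about 2 rad/s or less, against the 4 rad/s limit.

**What drifted:** the tool slowly tilted by about 9°, and the grip slid several millimetres on the bars. Wrist force peaked at about 87 N (limit 120 N) in the readings as the leaves were pressed onto their stops.

I did not measure the screwdriver, pen cup or torch afterwards. The arm's paths were planned clear of them.

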